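Pack two gift sets on the packing table

ROBOT

A 6-joint arm with a two-finger parallel gripper is mounted at the origin on the work surface. World frame = base frame: x ahead of the robot, y to its left, z up, the work surface at z = 0. Lengths are in mm, angles in rad, forces in N, time in s.
With the tool pointing down it reaches from about 275 to 750 mm from the base axis. Payload 10.2 kg.
Tool frame: the origin (TCP) lies between the finger pads; the fingertips stand 17 mm ahead of it and the grasp point (between the pads) lies 2 mm behind it; z points along the fingers, y is the line along which they close (so a half turn about z gives the same grasp; the last joint's range is limited). The gripper opens to 85 mm and grips with 20 to 120 N. Pads are 22 mm wide; open, the fingers measure 114 mm over their backs; the gripper's body (76 mm by 85 mm) begins 54 mm behind the grasp point. The pads swing forward as they close: fully open they stand 13 mm farther back than shut.
Start: joints at [-1.339, 0.313, 1.498, -0, 1.331, -0.223], TCP at [230.612, -471.645, 248.294] pointing down, gripper open.
Joint ranges: [-2.94, 2.94], [-0.97, 2.17], [0.19, 2.56], [-1.23, 4.37], [0.02, 3.11], [-2.88, 2.88]. Speed limits (rad/s): [2.39, 2.39, 3.01, 3.14, 3.14, 3.14].

INTERFACE

Orientations are given as a unit quaternion [w, x, y, z].
In Python, from rig import * gives the robot as it stands.
- The arm moves only by the tool step_arm, never from a script. Its argument "commands" is text: rows parted by semicolons, each of 7 numbers parted by spaces: the opening, from 0 (shut) to 1 (fully open), then the shift along the tool's x, y, z in cm, then the turn, a rotation vector about the tool's x, y, z in rad. In form: hand x y z rx ry rz; .... A call has 1 to 20 rows; each row is the pose to reach, as a shift and turn from the pose commanded when the call began, along the tool's axes at that moment; what a row does not reach only later rows make up. A row lasts 1/12 s, in which the tool goes at most 41.7 mm and 7.16 degrees, less where a joint would pass 70% of its speed; a pose out of reach is approached as far as the arm can. A call with a gripper value outside its range is refused whole. The fingers move at their own pace and stop on an object; "newtons" is the grip in N (left out, the last holds). Time passes only in rows, so rows that repeat a pose let the fingers close. It gives the time, the measured TCP pose, the force, the opening and the grip force at its end, in the units of the state.
- sense(): the state, without advancing time (a new reading comes with each control period).
- capture(name): name is "scene" or "side" or "wrist"; returns the picture (480x640x3 uint8, red, green, blue); there is no depth.
- camera_model(name): a dict with "mtx" (3x3 intrinsics, pixels), "k1" (the pictures are not rectified: a ray, as slopes to the right and down, at radius r is drawn at 1 + k1 r^2 times it, then the intrinsics apply), "eye" and "rotation" of the camera in the world. Camera axes: x right, y down, z forward; pixel columns grow to the right and rows downward; lengths in mm; the calibration is good to about 2 mm. A picture is of the moment at which its call begins: read the wrist's pose just before it. camera_model takes no time and is no camera call; for the wrist camera it gives the pose at the moment of the call.
- finish_job(): hands the job in; it is judged then, once.
Trained networks look in the newest picture that a camera, given by its name, has taken for a name from the list of things; names that differ only in an ending like _2 or _b are one class to them, and where a whole thing is asked for, a point or a joint stands for the part that bears it (a point fixed in the world has none). Each returns a list of dicts, best first, with "score" (0 to 1); they miss things now and then, are a little off and sometimes report something else, mostly with a low value. They report only what shows in the picture. A call takes as long as a camera call. They do not tell look-alikes from the thing itself.
- search_frame(camera, label): "rect" ([centre column, centre row, width, height] in pixels, round what is visible of it).
- trace(camera, label): "mask" (480x640 bool, what is visible of it) and "rect" ([centre column, centre row, width, height] in pixels, round what is visible of it).
- spot_point(camera, label): "xy" ([column, row] in pixels: a listed point, or the origin of a listed thing).
The state is a dict: "time_s": time; "joints": joint angles; "dq": joint speeds; "tau": joint torques, N m; "eef_pos": TCP position; "ee_rot": TCP orientation; "force": force on the tool from outside, world axes, zero at the start; "wrist_torque": the same for the moment, N m; "grip_width": opening from 0.0 (shut) to 1.0 (fully open); "grip_force": force on a finger pad.
Only numpy, scipy, OpenCV 4.12 (cv2) and the standard library are available. Lean on these libraries where they do the work, as an engineer would, in place of code of your own. Each camera call takes 0.05 s, during which the arm holds its last target. There are 200 camera calls.

TASK

Make up two sets from the stock in the middle of the table. Long tray: stand the bottle in the middle compartment, and the tall jar and the upright carton in the two outer ones, one each, whichever way round. Square tray: lay the flat box down in the middle and centre the round tin flat on top of it; set everything down without dropping it, and leave the short jar and the tape roll where they are.

Things in the scene. Friction and masses are not known exactly. Their poses are not given: they have to be found in the camera images.
- long_tray: Long teal packing tray, fixed to the table: 230 (x) by 110 (y) by 22 mm high outside, floor and walls 5 mm thick. Two dividers across it, their tops 19 mm above the table, make three like compartments in a row along its x axis, each about 70 (x) by 100 (y) mm inside, their centres at x = -75, 0 and +75 mm, y = 0. Origin: centre of the underside, on the table; x along the tray's length, z up. Told by its length and dividers.
- square_tray: Square teal packing tray without dividers, fixed to the table: 170 by 170 by 22 mm high outside, floor and walls 5 mm thick. Origin: centre of the underside, on the table; x and y along its sides, z up.
- bottle_mid (a point): Slim round grey bottle with a shoulder and a narrow black cap, standing: 38 mm diameter up to 66 mm, cap 21 mm diameter, 92 mm high in all, about 0.1 kg. Point: on the axis, half-way up (46 mm above its base); z up along the axis.
- tall_jar_mid (a point): Tall amber glass jar with a flat aluminium lid, standing: 50 mm diameter, 78 mm high, about 0.22 kg. Point: on the axis, half-way up (39 mm above its base); z up along the axis.
- short_jar_mid (a point): Short amber glass jar of the same make, standing: 50 mm diameter, 46 mm high; it stays in the stock. Point: on the axis, half-way up (23 mm above its base); z up.
- upright_carton_mid (a point): Small brown carton standing on end: 46 (x) by 34 (y) by 80 mm high, paper panels on its two wider faces, about 0.1 kg. Point: its centre, 40 mm above its base; z up, x along its 46 mm side, y across its 34 mm side.
- flat_box_mid (a point): Flat brown carton with a strip of paper tape along its top, lying: 84 (x) by 56 (y) by 30 mm high, about 0.16 kg. Point: its centre, 15 mm above its base; z up, x along its 84 mm side, y across its 56 mm side.
- tin_mid (a point): Low round metal tin with lid, lying flat: body 58 mm and lid 59 mm diameter, 26 mm high, about 0.09 kg. Point: on the axis, half-way up (13 mm above its base); z up along the axis.
- tape_roll: Roll of brown packing tape lying flat, 90 mm diameter, 24 mm high; a bystander beyond the trays. Origin: centre of its underside.
There are look-alikes about, which are no part of the job. What is shaped like the part that bears flat_box_mid but blue or pink is not meant. Leave any green look-alike of the part that bears upright_carton_mid alone.

How it is judged (in metres and radians):
At the end, for the whole second after the job is handed in: Long tray: bottle upright in the middle, tall jar and carton upright in the outer compartments, one each, on its floor. Flat box flat within 15 mm of the square tray's centre, tin flat on it within 14 mm of its centre. All still. Short jar and tape roll moved under 30 mm (x of bottle_mid in the frame of long_tray between -0.036 and 0.036 m and y of bottle_mid in the frame of long_tray between -0.05 and 0.05 m and z of bottle_mid in the frame of long_tray between 0.045 and 0.057 m and angle between bottle_mid's own z axis and vertical below 0.12 rad and ((x of tall_jar_mid in the frame of long_tray between 0.037 and 0.11 m and y of tall_jar_mid in the frame of long_tray between -0.05 and 0.05 m and z of tall_jar_mid in the frame of long_tray between 0.038 and 0.05 m and angle between each of tall_jar_mid, upright_carton_mid's own z axis and vertical below 0.12 rad and x of upright_carton_mid in the frame of long_tray between -0.11 and -0.037 m and y of upright_carton_mid in the frame of long_tray between -0.05 and 0.05 m and z of upright_carton_mid in the frame of long_tray between 0.039 and 0.051 m) or (x of tall_jar_mid in the frame of long_tray between -0.11 and -0.037 m and y of tall_jar_mid in the frame of long_tray between -0.05 and 0.05 m and z of tall_jar_mid in the frame of long_tray between 0.038 and 0.05 m and angle between each of tall_jar_mid, upright_carton_mid's own z axis and vertical below 0.12 rad and x of upright_carton_mid in the frame of long_tray between 0.037 and 0.11 m and y of upright_carton_mid in the frame of long_tray between -0.05 and 0.05 m and z of upright_carton_mid in the frame of long_tray between 0.039 and 0.051 m)) and horizontal distance between flat_box_mid and square_tray below 0.015 m and z of flat_box_mid in the frame of square_tray between 0.014 and 0.026 m and angle between each of flat_box_mid, tin_mid's own z axis and vertical below 0.1 rad and horizontal distance between tin_mid and flat_box_mid below 0.014 m and z of tin_mid in the frame of flat_box_mid between 0.022 and 0.034 m and linear speed of each of bottle, tall_jar, upright_carton, flat_box, tin below 0.02 m/s and distance of each of short_jar_mid, tape_roll from where it was at the start of the episode below 0.03 m); the robot touches nothing.
It fails at once if one of the things to be packed is dropped (falls freely faster than 0.7 m/s, from about 25 mm or more) ((linear speed of bottle above 0.7 m/s and contact force between bottle and the fingers below 0.05 N) or (linear speed of tall_jar above 0.7 m/s and contact force between tall_jar and the fingers below 0.05 N) or (linear speed of upright_carton above 0.7 m/s and contact force between upright_carton and the fingers below 0.05 N) or (linear speed of flat_box above 0.7 m/s and contact force between flat_box and the fingers below 0.05 N) or (linear speed of tin above 0.7 m/s and contact force between tin and the fingers below 0.05 N)).
It fails at once if the short jar is disturbed (moved more than 30 mm) (distance of short_jar_mid from where it was at the start of the episode above 0.03 m).
It fails at once if the tape roll is disturbed (moved more than 30 mm) (distance of tape_roll from where it was at the start of the episode above 0.03 m).
It also fails if it takes over 144 s, if anything falls off the work surface, if the arm or the gripper's body presses on something with over 40 N, if the wrist force passes 120 N, or if a joint passes its speed limit or range.

## Working session

There is one attempt and no reset: what is moved stays moved. The work goes in short steps, Python scripts to look and compute and a tool call to move; the robot and the scene stay as the last step left them, time stands still between calls to the robot, and variables do not carry over. Pictures are saved under pics/ and viewed, at most 14 in all, crops included, and the job is handed in when it is done.

Besides the shell and the picture viewer there is one more tool, called in YAML: its name, and indented under it one key for each argument. step_arm: Moves the arm, as the interface text tells. Its arguments: {"type":"object","properties":{"commands":{"type":"string"},"newtons":{"type":"number"}},"required":["commands"]}

```bash
mkdir -p pics
cat > h.py <<'E'
from rig import *
import numpy as np, cv2
from scipy.spatial.transform import Rotation as R
def ray(cam,uv,m=None):
    m=m or camera_model(cam); K=np.array(m["mtx"],float); k=m["k1"]
    d=np.array([(uv[0]-K[0,2])/K[0,0],(uv[1]-K[1,2])/K[1,1]]); s=d.copy()
    for _ in range(20): s=d/(1+k*(s@s))
    return np.array(m["eye"],float), np.array(m["rotation"],float).reshape(3,3)@np.array([s[0],s[1],1])
def at(cam,uv,z,m=None):
    e,d=ray(cam,uv,m); return e+d*(z-e[2])/d[2]
def proj(cam,p,m=None):
    m=m or camera_model(cam); c=np.array(m["rotation"],float).reshape(3,3).T@(np.array(p,float)-np.array(m["eye"],float))
    s=c[:2]/c[2]; s=s*(1+m["k1"]*(s@s)); K=np.array(m["mtx"]); return np.array([K[0,0]*s[0]+K[0,2],K[1,1]*s[1]+K[1,2]])
def save(n,im): cv2.imwrite("pics/"+n+".png",np.ascontiguousarray(im[...,::-1]))
H=dict(long_tray=0,square_tray=0,bottle_mid=46,tall_jar_mid=39,short_jar_mid=23,upright_carton_mid=40,flat_box_mid=15,tin_mid=13,tape_roll=0)
E
python3 - <<'E'
from h import *
s=sense(); print(s["eef_pos"],s["ee_rot"],s["time_s"])
for c in("scene","side"):
    m=camera_model(c); print(c,np.round(m["eye"]),m["k1"],np.round(np.array(m["rotation"]).reshape(3,3)[:,2],2))
    save(c+"0",capture(c))
    for l,z in H.items():
        for r in spot_point(c,l)[:3]: print(l,round(r["score"],2),np.round(r["xy"]),np.round(at(c,r["xy"],z,m)[:2]))
E
```

```text
[ 230.54317454 -471.39980927  247.71694543] [-6.68620689e-04  9.74258995e-01  2.25430619e-01 -3.72490922e-06] 0.0Traceback (most recent call last):
  File "<stdin>", line 4, in <module>
ValueError: cannot reshape array of size 4 into shape (3,3)
```

Rotation is a quaternion [w,x,y,z].

```bash
sed -i 's/np.array(m\["rotation"\],float).reshape(3,3)/RM(m)/g' h.py
cat >> h.py <<'E'
def RM(m): return Q(m["rotation"]).as_matrix()
def Q(q): return R.from_quat(np.roll(np.array(q,float),-1))
E
python3 - <<'E'
from h import *
for c in("scene","side"):
    m=camera_model(c); print(c,np.round(m["eye"]),m["k1"],np.round(RM(m)[:,2],2))
    save(c+"0",capture(c))
    for l,z in H.items():
        for r in spot_point(c,l)[:3]: print(l,round(r["score"],2),np.round(r["xy"]),np.round(at(c,r["xy"],z,m)[:2]))
E
```

```text
scene [1050.   79.  924.] 0.036294485420967755 [-0.54 -0.06 -0.84]
square_tray 0.75 [449. 262.] [490. 282.]
bottle_mid 0.64 [335. 330.] [685.  68.]
tall_jar_mid 0.8 [258. 324.] [688. -73.]
tall_jar_mid 0.28 [335. 332.] [685.  68.]
short_jar_mid 0.75 [333. 276.] [563.  51.]
upright_carton_mid 0.84 [243. 249.] [ 536. -132.]
upright_carton_mid 0.62 [281. 269.] [572. -49.]
upright_carton_mid 0.24 [332. 277.] [576.  50.]
flat_box_mid 0.89 [395. 182.] [307. 162.]
flat_box_mid 0.71 [450. 169.] [252. 285.]
tin_mid 0.86 [283. 217.] [432. -70.]
tape_roll 0.61 [337. 330.] [665.  71.]
tape_roll 0.47 [450. 264.] [494. 285.]
side [377. 904. 662.] -0.03492108579691884 [ 0.12 -0.82 -0.56]
long_tray 0.65 [345. 193.] [ 462. -267.]
square_tray 0.77 [303. 355.] [481. 285.]
bottle_mid 0.92 [225. 247.] [673.  64.]
tall_jar_mid 0.61 [284. 223.] [575. -51.]
tall_jar_mid 0.59 [237. 212.] [687. -80.]
short_jar_mid 0.64 [285. 256.] [555.  48.]
upright_carton_mid 0.97 [284. 223.] [575. -49.]
upright_carton_mid 0.88 [308. 205.] [ 535. -132.]
upright_carton_mid 0.5 [283. 255.] [554.  65.]
flat_box_mid 0.95 [410. 311.] [306. 167.]
flat_box_mid 0.76 [343. 274.] [434.  77.]
flat_box_mid 0.74 [448. 367.] [246. 293.]
tin_mid 0.6 [348. 233.] [437. -72.]
tin_mid 0.17 [169. 322.] [722. 256.]
tape_roll 0.78 [172. 323.] [723. 244.]
```

View pics/scene0.png

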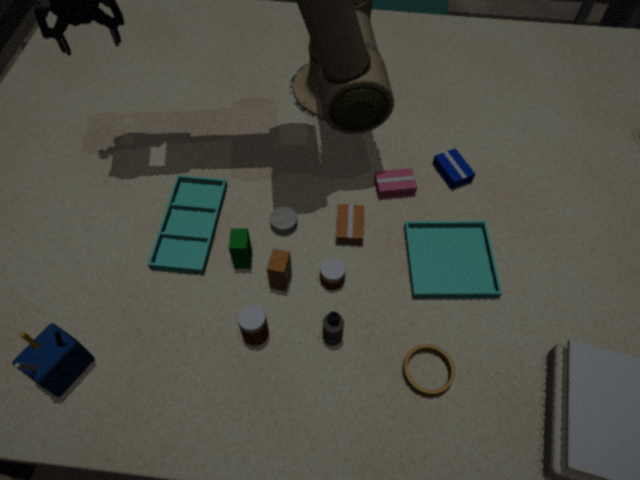

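View pics/side0.png

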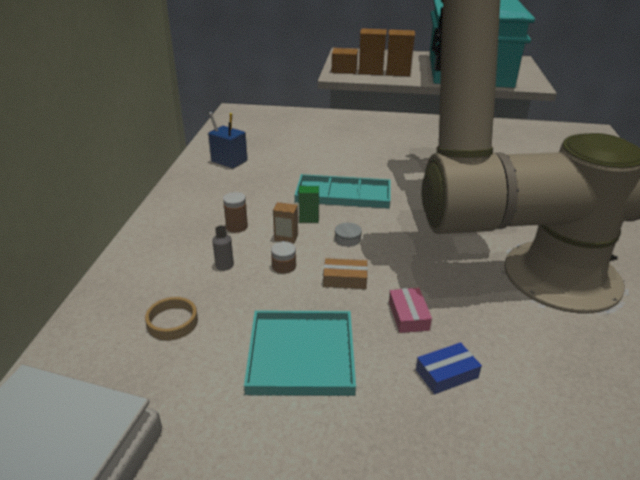

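The scene view shows the stock: brown carton (280,268), green look-alike (240,248), flat box (350,225), tin (283,220), bottle (333,328), tall jar (253,324) and short jar (332,272). I'll fit box and cylinder silhouettes to the traced masks in both views.

```bash
cat >> h.py <<'E'
import math
from scipy.optimize import minimize
def box(a,b,h): return np.array([[x*a/2,y*b/2,z] for x in(-1,1) for y in(-1,1) for z in(0,h)])
def cyl(*rz): return np.array([[d/2*math.cos(t),d/2*math.sin(t),z] for d,z in rz for t in np.arange(0,6.28,.35)])
G=dict(long_tray=[box(230,110,22)],square_tray=[box(170,170,22)],bottle_mid=[cyl((38,0),(38,66),(21,76)),cyl((21,66),(21,92))],tall_jar_mid=[cyl((50,0),(50,78))],short_jar_mid=[cyl((50,0),(50,46))],upright_carton_mid=[box(46,34,80)],flat_box_mid=[box(84,56,30)],tin_mid=[cyl((59,0),(59,26))],tape_roll=[cyl((90,0),(90,24))])
def sil(ms,l,p,z0=0):
    im=np.zeros((480,640),np.uint8)
    c,s=math.cos(p[2]),math.sin(p[2])
    for g in G[l]:
        w=g@np.array([[c,s,0],[-s,c,0],[0,0,1]])+[p[0],p[1],z0]
        px=np.array([proj(None,q,ms) for q in w])
        cv2.fillConvexPoly(im,cv2.convexHull(np.round(px*16).astype(np.int32)),1,shift=4)
    return im>0
def fit(l,obs,p0,z0=0,yaws=(0,)):
    "obs: list of (camera model, mask)"
    def cost(p): 
        t=0
        for m,k in obs:
            a=sil(m,l,p,z0); t-=(a&k).sum()/max(1,(a|k).sum())
        return t/len(obs)
    best=None
    for y in yaws:
        x0=np.array([p0[0],p0[1],y]); S=np.array([x0,x0+[12,0,0],x0+[0,12,0],x0+[0,0,.3]])
        r=minimize(cost,x0,method="Nelder-Mead",options=dict(initial_simplex=S,maxiter=90,xatol=.05,fatol=1e-4))
        if best is None or r.fun<best.fun: best=r
    return best.x,-best.fun
def mask(c,l,p,m,z):
    "mask in newest picture of c that is nearest the expected position"
    u=proj(None,[p[0],p[1],z],m); best=None
    for r in trace(c,l):
        k=np.array(r["mask"])
        if l!="tape_roll":
            k=k.astype(np.uint8); cs,_=cv2.findContours(k,cv2.RETR_EXTERNAL,cv2.CHAIN_APPROX_NONE)
            if not cs: continue
            k=cv2.drawContours(np.zeros_like(k),[max(cs,key=cv2.contourArea)],-1,1,-1)>0
        d=np.hypot(*(np.array(r["rect"][:2])-u))
        if d<30 and (best is None or d<best[0]): best=(d,k,r["score"])
    return best
E
cat > m.py <<'E'
from h import *
P=dict(long_tray=(465,-267),square_tray=(487,283),bottle_mid=(680,66),tall_jar_mid=(688,-76),short_jar_mid=(560,49),upright_carton_mid=(574,-49),flat_box_mid=(440,79),tin_mid=(435,-71))
O={l:[] for l in P}
for c in("scene","side"):
    capture(c); m=camera_model(c)
    for l,p in P.items():
        b=mask(c,l,p,m,H[l])
        if b: O[l].append((m,b[1]))
for l,p in P.items():
    Y=np.arange(-.75,2.3,.5) if l in("long_tray","square_tray","upright_carton_mid","flat_box_mid") else (0,)
    if l=="square_tray": Y=(0,.3,-.3)
    for o in ([O[l]] if len(O[l])<2 else [O[l],O[l][:1],O[l][1:]]):
        if o: x,f=fit(l,o,p,0,Y); print(l,len(o),np.round(x[:2],1),round(x[2],3),round(f,3),flush=True)
E
time python3 m.py
```

```text
long_tray 2 [ 466.6 -263.7] 0.007 0.888
long_tray 1 [ 466.4 -263.7] 3.161 0.971
long_tray 1 [ 466.4 -263.4] -0.005 0.807
square_tray 2 [483.9 283.2] 0.141 0.973
square_tray 1 [485.8 282.4] 0.131 0.978
square_tray 1 [483.6 283.7] 0.14 0.976
bottle_mid 2 [678.5  62.4] 0.33 0.874
bottle_mid 1 [678.1  62.4] 0.297 0.873
bottle_mid 1 [677.3  66.2] 0.181 0.885
tall_jar_mid 2 [692.  -80.7] 0.153 0.919
tall_jar_mid 1 [691.1 -81.3] 0.125 0.904
tall_jar_mid 1 [691.2 -79. ] 0.051 0.933
short_jar_mid 2 [558.6  49.8] 0.071 0.897
short_jar_mid 1 [558.8  49.8] 0.287 0.901
short_jar_mid 1 [558.   51.2] -0.325 0.916
upright_carton_mid 2 [573.3 -52.6] -0.041 0.922
upright_carton_mid 1 [574.1 -52.8] -0.034 0.924
upright_carton_mid 1 [572.1 -48.9] -0.068 0.934
flat_box_mid 2 [430.3  72.6] 0.055 0.923
flat_box_mid 1 [431.2  72. ] 0.035 0.935
flat_box_mid 1 [430.2  74.5] 0.046 0.92
tin_mid 2 [439.1 -68.3] -0.06 0.894
tin_mid 1 [439.8 -69.2] 0.184 0.949
tin_mid 1 [435.8 -67.3] 0.091 0.858
real	0m23.752s
user	0m17.873s
sys	0m0.391s
```

Fits agree to about 4 mm. I'll go above the bottle first, turning the tool to align with the world axes.

step_arm:
  commands: "1 63.7 -28.5 6 0 0 0.455;1 63.7 -28.5 6 0 0 0.455;1 63.7 -28.5 6 0 0 0.455;1 63.7 -28.5 6 0 0 0.455;1 63.7 -28.5 6 0 0 0.455;1 63.7 -28.5 6 0 0 0.455;1 63.7 -28.5 6 0 0 0.455;1 63.7 -28.5 6 0 0 0.455;1 63.7 -28.5 6 0 0 0.455;1 63.7 -28.5 6 0 0 0.455;1 63.7 -28.5 6 0 0 0.455;1 63.7 -28.5 6 0 0 0.455;1 63.7 -28.5 6 0 0 0.455;1 63.7 -28.5 6 0 0 0.455;1 63.7 -28.5 6 0 0 0.455;1 63.7 -28.5 6 0 0 0.455;1 63.7 -28.5 6 0 0 0.455;1 63.7 -28.5 6 0 0 0.455;1 63.7 -28.5 6 0 0 0.455;1 63.7 -28.5 6 0 0 0.455"
  newtons: 40

```text
time_s: 3.57
eef_pos: [677.4, 63.9, 188.0]
ee_rot: [0.0, 1.0, -0.0, -0.0]
force: [-1.1, -0.1, -0.5]
grip_width: 1.005
grip_force: 0.0
```

```bash
cat > w.py <<'E'
from h import *
import sys
# usage: w.py name label x y z0 [pic]
def look(name,l,p,z0=0,yaws=(0,),pic=True):
    m=camera_model("wrist"); im=capture("wrist"); 
    b=mask("wrist",l,p,m,z0+H[l]); s=sense(); print("tcp",np.round(s["eef_pos"],1))
    if pic: save(name,im)
    if b is None: print("none",[ (r["score"],np.round(r["rect"])) for r in trace("wrist",l)],proj(None,[p[0],p[1],z0+H[l]],m)); return
    k=b[1]; edge=k[0].any() or k[-1].any() or k[:,0].any() or k[:,-1].any()
    x,f=fit(l,[(m,k)],p,z0,yaws); print(l,np.round(x[:2],1),round(x[2],3),round(f,3),"score",round(b[2],2),"edge",edge)
if __name__=="__main__":
    n,l,x,y,z0=sys.argv[1:6]; Y=eval(sys.argv[6]) if len(sys.argv)>6 else (0,)
    look(n,l,(float(x),float(y)),float(z0),Y)
E
python3 w.py w0 bottle_mid 678 64 0
```

```text
tcp [677.3  63.  188.9]
bottle_mid [678.3  63.9] 0.006 0.939 score 0.74 edge False
```

View pics/w0.png

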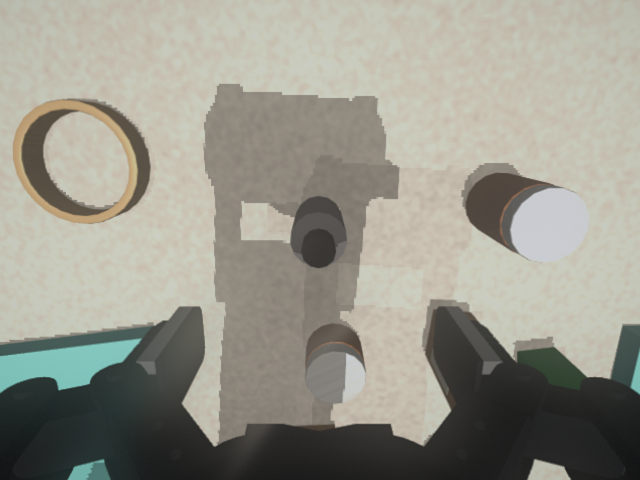

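Bottle at (318,230) in the wrist view, centred between the fingers. Descend, grip and lift.

step_arm:
  commands: "1 0 0 4 0 0 0;1 0 0 8 0 0 0;1 0 0 12 0 0 0;1 0 0 14 0 0 0;1 0 0 14 0 0 0;1 0 0 14 0 0 0;0 0 0 14 0 0 0;0 0 0 14 0 0 0;0 0 0 14 0 0 0;0 0 0 14 0 0 0;0 0 0 14 0 0 0;0 0 0 14 0 0 0;0 0 0 14 0 0 0;0 0 0 14 0 0 0;0 0 0 14 0 0 0;0 0 0 14 0 0 0"
  newtons: 40

```text
time_s: 5.0
eef_pos: [678.3, 64.2, 49.8]
ee_rot: [0.0, 1.0, -0.0, 0.001]
force: [-1.3, 0.7, 7.3]
grip_width: 0.431
grip_force: 39.8
```

step_arm:
  commands: "0 0 0 -3 0 0 0;0 0 0 -7 0 0 0;0 0 0 -11 0 0 0;0 0 0 -14 0 0 0;0 -2 3 -14 0 0 0;0 -21.2 32.8 -14 0 0 0;0 -21.2 32.8 -14 0 0 0;0 -21.2 32.8 -14 0 0 0;0 -21.2 32.8 -14 0 0 0;0 -21.2 32.8 -14 0 0 0;0 -21.2 32.8 -14 0 0 0;0 -21.2 32.8 -14 0 0 0;0 -21.2 32.8 -14 0 0 0;0 -21.2 32.8 -14 0 0 0;0 -21.2 32.8 -14 0 0 0;0 -21.2 32.8 -14 0 0 0;0 -21.2 32.8 -14 0 0 0;0 -21.2 32.8 -14 0 0 0"

```text
time_s: 6.5
eef_pos: [466.1, -262.8, 188.3]
ee_rot: [-0.0, 1.0, 0.001, 0.0]
force: [0.2, -0.1, -1.3]
grip_width: 0.435
grip_force: 40.5
```

```bash
python3 w.py w1 long_tray 466 -264 0 "(0,)"
python3 - <<'E'
from h import *
m=camera_model("wrist")
for l in("bottle_mid",):
  for r in trace("wrist",l): print(r["score"],np.round(r["rect"]))
for x in(-115,115):
  for y in (-55,55): print(x,y,np.round(proj(None,[466.5+x,-263.7+y,22],m)))
E
```

```text
tcp [ 466.1 -262.9  188.3]
none [(0.66, array([315., 181., 158., 246.]))] [319.53949979 218.7357184 ]
0.55 [319. 341. 116. 179.]
-115 -55 [384. 356.]
-115 55 [254. 356.]
115 -55 [400.  61.]
115 55 [239.  61.]
```

View pics/w1.png

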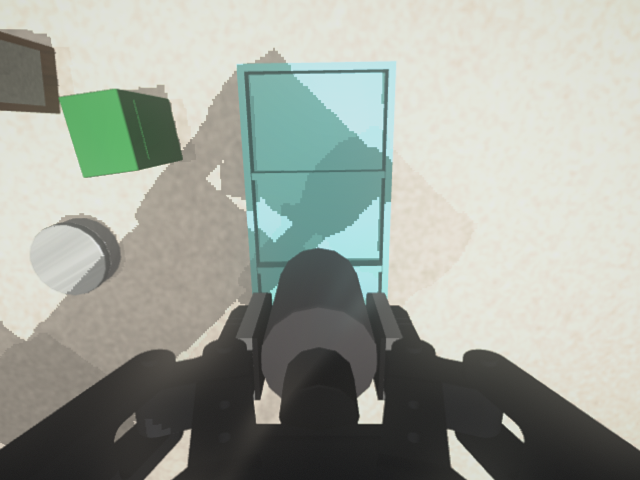

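The tray's far rim corners are at (237,63) and (396,62), matching the fit within 3 px. Lower the bottle, check contact, release, rise.

step_arm:
  commands: "0 0 -0.1 4 0 0 0;0 0 -0.1 8 0 0 0;0 0 -0.1 11 0 0 0;0 0 -0.1 12.6 0 0 0;0 0 -0.1 13.1 0 0 0;0 0 -0.1 13.4 0 0 0;0 0 -0.1 13.5 0 0 0;0 0 -0.1 13.5 0 0 0;0 0 -0.1 13.5 0 0 0"

```text
time_s: 7.45
eef_pos: [466.2, -262.7, 54.8]
ee_rot: [0.0, 1.0, 0.0, 0.001]
force: [-2.8, 3.6, 7.4]
grip_width: 0.43
grip_force: 40.9
```

step_arm:
  commands: "0.55 0 0 0 0 0 0;0.65 0 0 0 0 0 0;0.75 0 0 0 0 0 0;0.8 0 0 0 0 0 0;0.8 0 0 0 0 0 0;0.8 0 0 -3 0 0 0;0.8 0 0 -7 0 0 0;0.8 0 0 -11 0 0 0;0.8 0 0 -13.5 0 0 0;0.8 0 0 -13.5 0 0 0"

```text
time_s: 8.28
eef_pos: [467.2, -264.1, 193.9]
ee_rot: [0.003, 1.0, -0.0, 0.004]
force: [-0.1, -0.6, 0.9]
grip_width: 0.795
grip_force: 0.0
```

step_arm:
  commands: "1 22.4 -18.2 0 0 0 0;1 22.4 -18.2 0 0 0 0;1 22.4 -18.2 0 0 0 0;1 22.4 -18.2 0 0 0 0;1 22.4 -18.2 0 0 0 0;1 22.4 -18.2 0 0 0 0;1 22.4 -18.2 0 0 0 0;1 22.4 -18.2 0 0 0 0;1 22.4 -18.2 0 0 0 0;1 22.4 -18.2 0 0 0 0;1 22.4 -18.2 0 0 0 0"

```text
time_s: 9.2
eef_pos: [688.9, -81.8, 188.2]
ee_rot: [0.0, 1.0, -0.001, -0.0]
force: [0.1, -0.4, 0.1]
grip_width: 1.001
grip_force: 0.0
```

```bash
python3 w.py w2 tall_jar_mid 691 -80 0
python3 - <<'E'
from h import *
from w import look
E
```

```text
tcp [689.1 -81.9 188.7]
tall_jar_mid [691. -80.] 0.3 0.948 score 0.59 edge False
```

step_arm:
  commands: "1 0.2 -0.2 4 0 0 0;1 0.2 -0.2 8 0 0 0;1 0.2 -0.2 12 0 0 0;1 0.2 -0.2 14 0 0 0;1 0.2 -0.2 14 0 0 0;1 0.2 -0.2 14 0 0 0;0 0.2 -0.2 14 0 0 0;0 0.2 -0.2 14 0 0 0;0 0.2 -0.2 14 0 0 0;0 0.2 -0.2 14 0 0 0;0 0.2 -0.2 14 0 0 0;0 0.2 -0.2 14 0 0 0;0 0.2 -0.2 14 0 0 0;0 0.2 -0.2 14 0 0 0"
  newtons: 50

```text
time_s: 10.47
eef_pos: [692.5, -79.2, 50.6]
ee_rot: [0.001, 1.0, -0.0, 0.002]
force: [-0.7, -1.2, 5.8]
grip_width: 0.571
grip_force: 51.4
```

step_arm:
  commands: "0 0 0 -3 0 0 0;0 0 0 -7 0 0 0;0 0 0 -11 0 0 0;0 0 0 -14 0 0 0;0 -1 2 -14 0 0 0;0 -15 18.2 -14 0 0 0;0 -15 18.2 -14 0 0 0;0 -15 18.2 -14 0 0 0;0 -15 18.2 -14 0 0 0;0 -15 18.2 -14 0 0 0;0 -15 18.2 -14 0 0 0;0 -15 18.2 -14 0 0 0;0 -15 18.2 -14 0 0 0;0 -15 18.2 -14 0 0 0;0 -15 18.2 -14 0 0 0;0 -15 18.2 -14 0 0 0"

```text
time_s: 11.8
eef_pos: [542.3, -259.8, 188.2]
ee_rot: [-0.0, 1.0, 0.001, -0.0]
force: [0.4, -1.0, -2.9]
grip_width: 0.571
grip_force: 53.1
```

Run:
```python
from h import *
m=camera_model("wrist"); im=capture("wrist"); save("w3",im); print(np.round(sense()["eef_pos"],1))
for y in(-50,50):
  print([np.round(proj(None,[466.5+x,-262+y,22],m)) for x in(115,110)],"div",np.round(proj(None,[466.5+37.5,-262+y,19],m)))
save("s1",capture("side")[150:270,200:440].repeat(3,0).repeat(3,1)[:,:])
```

```text
[ 542.1 -259.9  188.2]
[array([389., 173.]), array([388., 180.])] div [383. 271.]
[array([253., 173.]), array([254., 180.])] div [258. 270.]
```

View pics/w3.png

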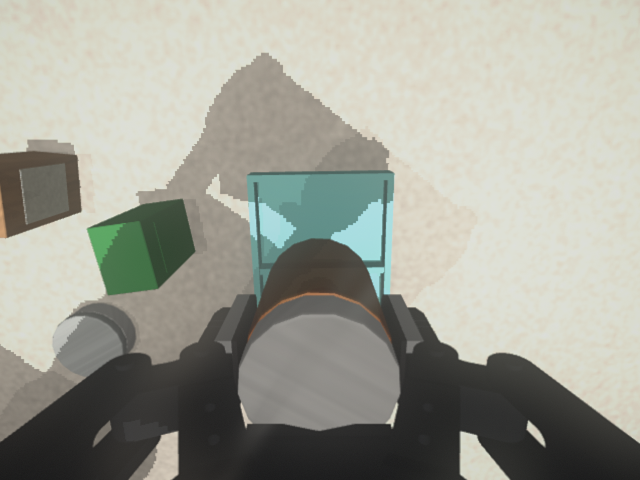

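View pics/s1.png

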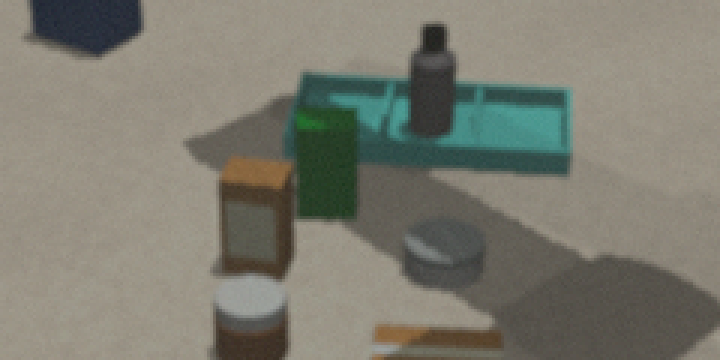

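The side view shows the bottle standing in the middle compartment, and the jar is over the far one (rim at rows 173–265). Lower, release, rise.

step_arm:
  commands: "0 0 0 4 0 0 0;0 0 0 8 0 0 0;0 0 0 11 0 0 0;0 0 0 12.6 0 0 0;0 0 0 13.1 0 0 0;0 0 0 13.4 0 0 0;0 0 0 13.5 0 0 0;0 0 0 13.5 0 0 0;0 0 0 13.5 0 0 0"

```text
time_s: 12.65
eef_pos: [541.8, -260.3, 55.7]
ee_rot: [-0.0, 1.0, 0.0, -0.0]
force: [-8.4, 5.3, 15.5]
grip_width: 0.567
grip_force: 54.7
```

step_arm:
  commands: "0.65 0 0 0 0 0 0;0.75 0 0 0 0 0 0;0.85 0 0 0 0 0 0;0.9 0 0 0 0 0 0;0.9 0 0 0 0 0 0;0.9 0 0 -3 0 0 0;0.9 0 0 -7 0 0 0;0.9 0 0 -11 0 0 0;0.9 0 0 -13.5 0 0 0;0.9 0 0 -13.5 0 0 0"

```text
time_s: 13.48
eef_pos: [543.3, -261.9, 194.5]
ee_rot: [0.003, 1.0, -0.0, 0.004]
force: [-0.5, -0.3, 1.2]
grip_width: 0.899
grip_force: 0.0
```

step_arm:
  commands: "1 3.1 -20.9 0 0 0 0;1 3.1 -20.9 0 0 0 0;1 3.1 -20.9 0 0 0 0;1 3.1 -20.9 0 0 0 0;1 3.1 -20.9 0 0 0 0;1 3.1 -20.9 0 0 0 0;1 3.1 -20.9 0 0 0 0;1 3.1 -20.9 0 0 0 0;1 3.1 -20.9 0 0 0 0"

```text
time_s: 14.23
eef_pos: [572.5, -53.0, 187.9]
ee_rot: [0.0, 1.0, -0.001, -0.0]
force: [-0.1, 0.5, -0.6]
grip_width: 0.999
grip_force: 0.0
```

```bash
python3 w.py w4 upright_carton_mid 572 -50 0 "(-.2,0.1)"
```

```text
tcp [572.5 -53.1 188.1]
upright_carton_mid [572.4 -51.8] -0.103 0.945 score 0.63 edge False
```

View pics/w4.png

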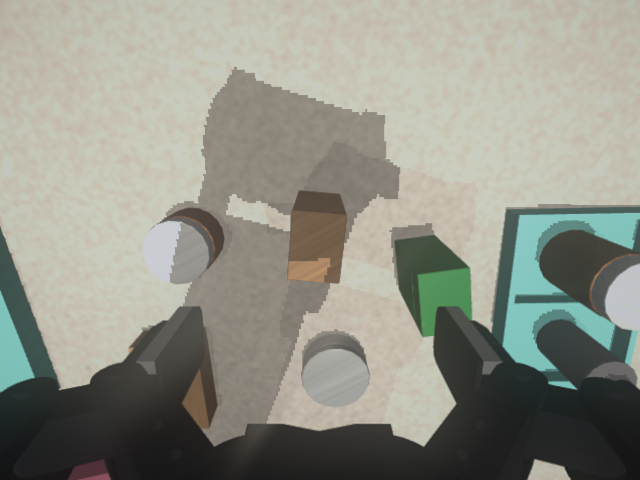

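Wrist view: carton at (318,235), yaw about −0.1; green box at (432,285) kept clear with a narrower opening; jar and bottle stand in the tray. Descend and grip.

step_arm:
  commands: "0.75 0 -0.1 4 0 0 0.1;0.75 0 -0.1 8 0 0 0.1;0.75 0 -0.1 8 0 0 0.1;0.75 0 -0.1 12 0 0 0.1;0.75 0 -0.1 14 0 0 0.1;0.75 0 -0.1 14 0 0 0.1;0.75 0 -0.1 14 0 0 0.1;0 0 -0.1 14 0 0 0.1;0 0 -0.1 14 0 0 0.1;0 0 -0.1 14 0 0 0.1;0 0 -0.1 14 0 0 0.1;0 0 -0.1 14 0 0 0.1;0 0 -0.1 14 0 0 0.1;0 0 -0.1 14 0 0 0.1;0 0 -0.1 14 0 0 0.1"
  newtons: 40

```text
time_s: 15.58
eef_pos: [573.7, -51.2, 50.4]
ee_rot: [0.0, 0.999, -0.05, 0.002]
force: [-0.9, 0.4, 7.0]
grip_width: 0.393
grip_force: 39.6
```

step_arm:
  commands: "0 0 0 -3 0 0 0;0 0 0 -7 0 0 0;0 0 0 -11 0 0 0;0 0 0 -14 0 0 0;0 -1 2 -14 0 0 0;0 -15.9 22.8 -14 0 0 -0.1;0 -15.9 22.8 -14 0 0 -0.1;0 -15.9 22.8 -14 0 0 -0.1;0 -15.9 22.8 -14 0 0 -0.1;0 -15.9 22.8 -14 0 0 -0.1;0 -15.9 22.8 -14 0 0 -0.1;0 -15.9 22.8 -14 0 0 -0.1;0 -15.9 22.8 -14 0 0 -0.1;0 -15.9 22.8 -14 0 0 -0.1;0 -15.9 22.8 -14 0 0 -0.1;0 -15.9 22.8 -14 0 0 -0.1;0 -15.9 22.8 -14 0 0 -0.1;0 -15.9 22.8 -14 0 0 -0.1"

```text
time_s: 17.08
eef_pos: [392.1, -261.1, 188.3]
ee_rot: [-0.0, 1.0, 0.001, -0.0]
force: [0.1, 0.4, -0.3]
grip_width: 0.394
grip_force: 40.3
```

Run:
```python
from h import *
print(np.round(sense()["eef_pos"],1)); save("w5",capture("wrist"))
```

```text
[ 392.1 -261.1  188.3]
```

View pics/w5.png

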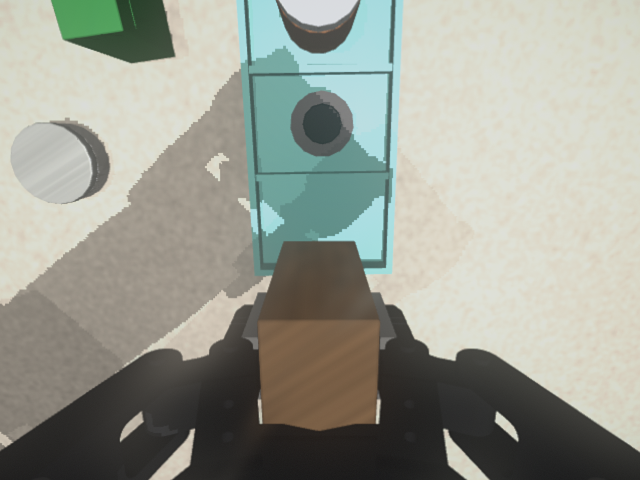

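The bottle (322,124) is centred in its compartment, and the near one (rows 175–265) is free for the carton. Lower and release.

step_arm:
  commands: "0 0 0 4 0 0 0;0 0 0 8 0 0 0;0 0 0 11 0 0 0;0 0 0 12.6 0 0 0;0 0 0 13.1 0 0 0;0 0 0 13.4 0 0 0;0 0 0 13.5 0 0 0;0 0 0 13.5 0 0 0;0 0 0 13.5 0 0 0"

```text
time_s: 17.88
eef_pos: [390.8, -260.4, 55.3]
ee_rot: [-0.001, 1.0, 0.001, -0.002]
force: [-13.4, 10.5, 27.3]
grip_width: 0.396
grip_force: 43.8
```

step_arm:
  commands: "0.5 0 0 0 0 0 0;0.6 0 0 0 0 0 0;0.7 0 0 0 0 0 0;0.75 0 0 0 0 0 0;0.75 0 0 0 0 0 0;0.75 0 0 -3 0 0 0;0.75 0 0 -7 0 0 0;0.75 0 0 -11 0 0 0;0.75 0 0 -13.5 0 0 0;0.75 0 0 -13.5 0 0 0"

```text
time_s: 18.72
eef_pos: [393.1, -263.2, 193.4]
ee_rot: [0.004, 1.0, -0.0, 0.003]
force: [0.6, -0.6, 0.6]
grip_width: 0.753
grip_force: 0.0
```

step_arm:
  commands: "1 3.9 -33.5 0 0 0 0;1 3.9 -33.5 0 0 0 0;1 3.9 -33.5 0 0 0 0;1 3.9 -33.5 0 0 0 0;1 3.9 -33.5 0 0 0 0;1 3.9 -33.5 0 0 0 0;1 3.9 -33.5 0 0 0 0;1 3.9 -33.5 0 0 0 0;1 3.9 -33.5 0 0 0 0;1 3.9 -33.5 0 0 0 0;1 3.9 -33.5 0 0 0 0;1 3.9 -33.5 0 0 0 0"

```text
time_s: 19.72
eef_pos: [430.7, 72.2, 188.0]
ee_rot: [0.0, 1.0, -0.001, -0.0]
force: [0.1, -0.7, -0.0]
grip_width: 0.999
grip_force: 0.0
```

```bash
python3 w.py w6 flat_box_mid 432 71 0 "(-.2,0.1)"
python3 - <<'E'
from h import *
c="side"; capture(c); m=camera_model(c)
for l,p in dict(upright_carton_mid=(392,-262),tall_jar_mid=(541,-261)).items():
    b=mask(c,l,p,m,H[l]+5)
    print(l, None if b is None else fit(l,[(m,b[1])],p,5))
E
```

```text
tcp [430.8  72.  188.2]
flat_box_mid [430.6  73.4] 0.062 0.967 score 0.98 edge False
upright_carton_mid (array([ 3.88777145e+02, -2.57272565e+02,  1.29178051e-02]), np.float64(0.9103078982597055))
tall_jar_mid (array([ 5.39102670e+02, -2.65075734e+02,  2.91410240e-01]), np.float64(0.6754270696452037))
```

View pics/w6.png

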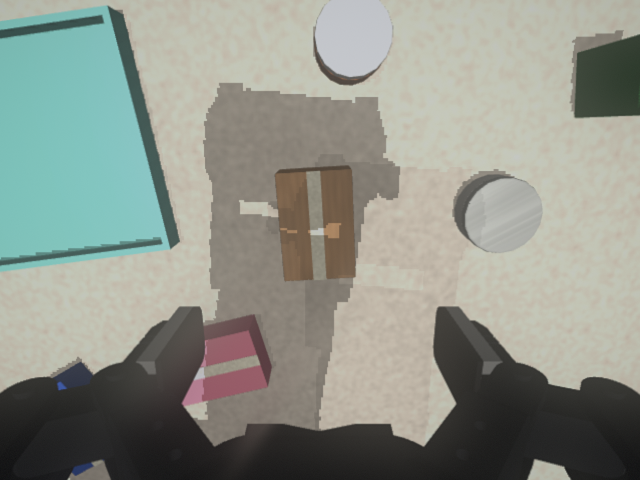

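Flat box at (316,223), yaw 0.06; pink box clear. Descend and grip.

step_arm:
  commands: "1 0 -0.1 4 0 0 -0.06;1 0 -0.1 8 0 0 -0.06;1 0 -0.1 12 0 0 -0.06;1 0 -0.1 15 0 0 -0.06;1 0 -0.1 16.5 0 0 -0.06;1 0 -0.1 16.5 0 0 -0.06;1 0 -0.1 16.5 0 0 -0.06;0 0 -0.1 16.5 0 0 -0.06;0 0 -0.1 16.5 0 0 -0.06;0 0 -0.1 16.5 0 0 -0.06;0 0 -0.1 16.5 0 0 -0.06;0 0 -0.1 16.5 0 0 -0.06;0 0 -0.1 16.5 0 0 -0.06;0 0 -0.1 16.5 0 0 -0.06"
  newtons: 45

```text
time_s: 21.13
eef_pos: [431.5, 74.1, 24.7]
ee_rot: [0.0, 1.0, 0.03, 0.001]
force: [-1.0, -0.7, 8.1]
grip_width: 0.647
grip_force: 47.6
```

step_arm:
  commands: "0 0 0 -3 0 0 0;0 0 0 -7 0 0 0;0 0 0 -10 0 0 0;0 0 0 -12 0 0 0;0 6.6 -20.6 -12 0 0 -0.08;0 6.6 -20.6 -12 0 0 -0.08;0 6.6 -20.6 -12 0 0 -0.08;0 6.6 -20.6 -12 0 0 -0.08;0 6.6 -20.6 -12 0 0 -0.08;0 6.6 -20.6 -12 0 0 -0.08;0 6.6 -20.6 -12 0 0 -0.08;0 6.6 -20.6 -12 0 0 -0.08;0 6.6 -20.6 -12 0 0 -0.08;0 6.6 -20.6 -12 0 0 -0.08"

```text
time_s: 22.3
eef_pos: [484.3, 282.6, 143.6]
ee_rot: [0.0, 0.998, 0.069, -0.0]
force: [0.3, -0.7, -1.6]
grip_width: 0.641
grip_force: 50.3
```

Run:
```python
from h import *
print(np.round(sense()["eef_pos"],1)); im=np.ascontiguousarray(capture("wrist")); m=camera_model("wrist")
c,s=math.cos(.137),math.sin(.137)
w=[[484.5+c*x-s*y,283+s*x+c*y,22] for x,y in((85,85),(85,-85),(-85,-85),(-85,85))]
cv2.polylines(im,[np.array([proj(None,q,m) for q in w]).round().astype(np.int32)],True,(255,0,0),1); save("w7",im)
```

```text
[484.3 282.6 143.6]
```

View pics/w7.png

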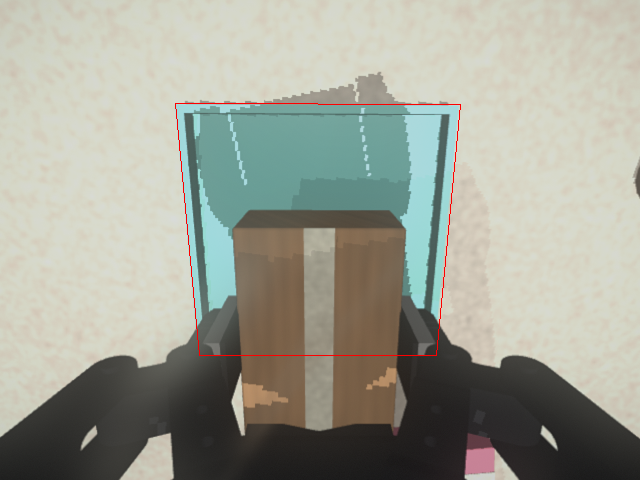

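The overlaid tray outline matches the rim, so the target is right. Lower and release.

step_arm:
  commands: "0 0 0 4 0 0 0;0 0 0 8 0 0 0;0 0 0 10.3 0 0 0;0 0 0 11 0 0 0;0 0 0 11.3 0 0 0;0 0 0 11.5 0 0 0;0 0 0 11.5 0 0 0;0 0 0 11.5 0 0 0"

```text
time_s: 23.02
eef_pos: [485.2, 283.9, 29.8]
ee_rot: [-0.0, 0.998, 0.07, 0.001]
force: [-0.2, -0.4, 1.2]
grip_width: 0.64
grip_force: 50.7
```

step_arm:
  commands: "0.75 0 0 0 0 0 0;0.85 0 0 0 0 0 0;0.95 0 0 0 0 0 0;1 0 0 0 0 0 0;1 0 0 0 0 0 0;1 0 0 -3 0 0 0;1 0 0 -7 0 0 0;1 0 0 -11 0 0 0;1 0 0 -15 0 0 0;1 0 0 -16 0 0 0;1 0 0 -16 0 0 0;1 0 0 -16 0 0 0"

```text
time_s: 24.02
eef_pos: [484.1, 283.8, 187.9]
ee_rot: [-0.0, 0.998, 0.07, -0.0]
force: [-0.4, -0.9, -0.7]
grip_width: 1.0
grip_force: 0.0
```

```bash
python3 w.py w8 flat_box_mid 484 282 5 "(.14,)"
```

```text
tcp [483.6 283.6 186.5]
flat_box_mid [484.6 283.3] 0.137 0.965 score 0.63 edge False
```

step_arm:
  commands: "1 -9.4 34.2 0 0 0 0.14;1 -9.4 34.2 0 0 0 0.14;1 -9.4 34.2 0 0 0 0.14;1 -9.4 34.2 0 0 0 0.14;1 -9.4 34.2 0 0 0 0.14;1 -9.4 34.2 0 0 0 0.14;1 -9.4 34.2 0 0 0 0.14;1 -9.4 34.2 0 0 0 0.14;1 -9.4 34.2 0 0 0 0.14;1 -9.4 34.2 0 0 0 0.14;1 -9.4 34.2 0 0 0 0.14;1 -9.4 34.2 0 0 0 0.14"

```text
time_s: 25.12
eef_pos: [438.5, -67.3, 187.4]
ee_rot: [-0.001, 1.0, -0.0, -0.001]
force: [-0.8, 0.1, -0.3]
grip_width: 1.001
grip_force: 0.0
```

```bash
python3 w.py w9 tin_mid 437 -67 0
```

```text
tcp [438.8 -66.9 187.8]
tin_mid [438.6 -67.3] 0.302 0.957 score 0.59 edge False
```

step_arm:
  commands: "1 0 0 4 0 0 0;1 0 0 8 0 0 0;1 0 0 12 0 0 0;1 0 0 15 0 0 0;1 0 0 16.6 0 0 0;1 0 0 16.6 0 0 0;1 0 0 16.6 0 0 0;0 0 0 16.6 0 0 0;0 0 0 16.6 0 0 0;0 0 0 16.6 0 0 0;0 0 0 16.6 0 0 0;0 0 0 16.6 0 0 0;0 0 0 16.6 0 0 0;0 0 0 16.6 0 0 0"
  newtons: 40

```text
time_s: 26.38
eef_pos: [439.6, -68.0, 23.9]
ee_rot: [0.0, 1.0, 0.0, 0.001]
force: [-2.0, 1.5, 10.7]
grip_width: 0.674
grip_force: 40.5
```

step_arm:
  commands: "0 0 0 -3 0 0 0;0 0 0 -7 0 0 0;0 0 0 -11 0 0 0;0 0 0 -13 0 0 0;0 4.6 -35.1 -13 0 0 0;0 4.6 -35.1 -13 0 0 0;0 4.6 -35.1 -13 0 0 0;0 4.6 -35.1 -13 0 0 0;0 4.6 -35.1 -13 0 0 0;0 4.6 -35.1 -13 0 0 0;0 4.6 -35.1 -13 0 0 0;0 4.6 -35.1 -13 0 0 0;0 4.6 -35.1 -13 0 0 0;0 4.6 -35.1 -13 0 0 0;0 4.6 -35.1 -13 0 0 0;0 4.6 -35.1 -13 0 0 0;0 4.6 -35.1 -13 0 0 0"

```text
time_s: 27.8
eef_pos: [485.0, 282.1, 152.7]
ee_rot: [0.0, 1.0, -0.001, 0.0]
force: [-0.2, -0.6, -1.2]
grip_width: 0.671
grip_force: 44.2
```

step_arm:
  commands: "0 0 0 4 0 0 0;0 0 0 7 0 0 0;0 0 0 8.5 0 0 0;0 0 0 9.1 0 0 0;0 0 0 9.4 0 0 0;0 0 0 9.5 0 0 0;0 0 0 9.5 0 0 0;0 0 0 9.5 0 0 0"

```text
time_s: 28.47
eef_pos: [485.6, 282.6, 59.0]
ee_rot: [-0.0, 1.0, -0.0, 0.001]
force: [-3.3, -3.0, 6.9]
grip_width: 0.669
grip_force: 44.8
```

Contact with the box is felt at the expected height. Release, rise and look.

step_arm:
  commands: "0.75 0 0 0 0 0 0;0.85 0 0 0 0 0 0;0.95 0 0 0 0 0 0;1 0 0 0 0 0 0;1 0 0 0 0 0 0;1 0 0 -3 0 0 0;1 0 0 -7 0 0 0;1 0 0 -11 0 0 0;1 0 0 -14 0 0 0;1 0 0 -14 0 0 0;1 0 0 -14 0 0 0"

```text
time_s: 29.38
eef_pos: [485.3, 283.2, 198.6]
ee_rot: [-0.0, 1.0, -0.0, 0.001]
force: [0.2, -0.4, -0.9]
grip_width: 0.996
grip_force: 0.0
```

```bash
python3 w.py w10 tin_mid 484 282 35; python3 w.py w11 flat_box_mid 484 282 5 "(.14,)"
python3 - <<'E'
from h import *
a=capture("scene"); b=capture("side")
f=lambda im,r:cv2.resize(im[r[0]:r[1],r[2]:r[3]],(400,300),interpolation=cv2.INTER_CUBIC)
save("end",np.vstack([np.hstack([f(a,(150,300,140,340)),f(a,(180,330,350,550))]),np.hstack([f(b,(140,230,270,390)),f(b,(240,400,200,413))])]))
E
```

```text
tcp [484.4 282.9 196.1]
tin_mid [484.6 282.6] 0.232 0.94 score 0.92 edge False
tcp [484.4 282.9 195.8]
flat_box_mid [484.7 282.6] 0.155 0.267 score 0.65 edge False
```

View pics/end.png

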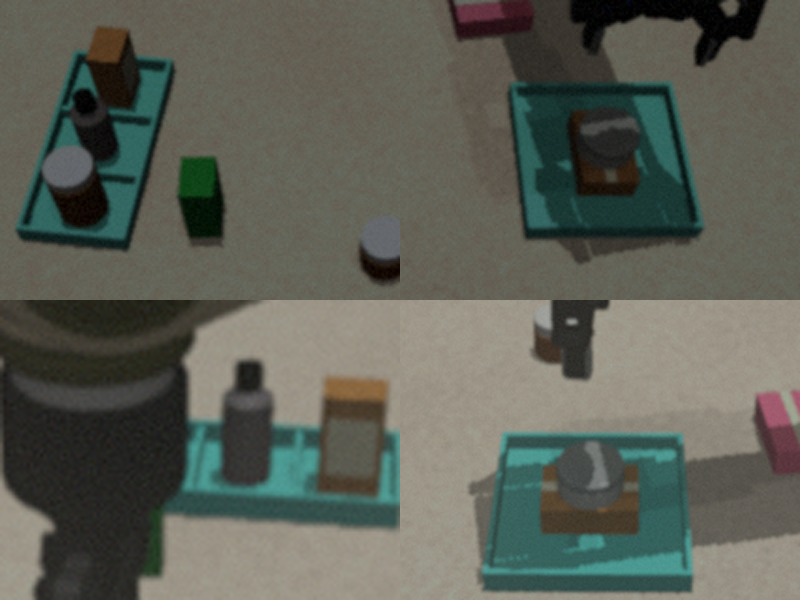

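The final views show the bottle, jar and carton upright in their own compartments, and the tin centred on the box. Robot is clear; hand in.

```bash
python3 -c "
from rig import *
print(finish_job())"
```

```text
the job is handed in; nothing more can be done
None
```

Both sets are packed and the job is handed in at about 30 s of the 144 s; the final pictures show all five items upright or flat in place, but `finish_job()` returned no verdict.

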